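Unlock the cell press and trip its plunger

ROBOT

A 6-joint arm with a two-finger parallel gripper is mounted at the origin on a cart in front of the work surface, level with it; the furniture and walls round the work are solid. World frame = base frame: x ahead of the robot, y to its left, z up, the work surface at z = 0. Lengths are in m, angles in rad, forces in N, time in s.
With the tool pointing down it reaches from about 0.425 to 0.95 m from the base axis. Payload 3.5 kg.
Tool frame: the origin (TCP) lies midway between the tips of the shut fingers; the grasp point (between the pads) lies 19 mm behind it (grip_point_offset is the distance from the TCP to the grasp point, in m); z points along the fingers, y is the line along which they close (so a half turn about z gives the same grasp; the last joint's range is limited). The gripper opens to 85 mm and grips with 20 to 120 N. Pads are 22 mm wide; open, the fingers measure 114 mm over their backs; the gripper's body (76 mm by 85 mm) begins 54 mm behind the grasp point. The pads swing forward as they close: fully open they stand 13 mm farther back than shut.
Start: joints at [1.129, 0.286, 1.577, -0, 1.279, -0.15], TCP at [0.194, 0.646, 0.231] pointing down, gripper open.
Joint ranges: [-2.77, 2.77], [-0.9, 2.22], [0.21, 2.48], [-1.53, 4.67], [0.24, 2.81], [-2.84, 2.84]. Speed limits (rad/s): [2.79, 2.79, 3.14, 3.14, 3.14, 3.14].

INTERFACE

Orientations are given as a unit quaternion [w, x, y, z].
In Python, from bench import * gives the robot as it stands.
- The arm moves only by the tool play_rows, never from a script. Its argument "steps" is a list of rows, each a list of 7 numbers: the shift along the tool's x, y, z in cm, then the turn, a rotation vector about the tool's x, y, z in rad, then the finger opening in cm, from 0 to 8.54. In form: [[tx, ty, tz, ax, ay, az, fingers], ...]. A call has exactly 8 rows; each row shifts and turns the commanded pose from where the row before left it, along the tool's axes as they then stand; what a row does not reach is not made up. A row lasts 1/12 s, in which the tool goes at most 41.7 mm and 7.16 degrees, less where a joint would pass 70% of its speed; a pose out of reach is approached as far as the arm can. A call is refused whole if a number of a shift passes 4.17 or a number of a turn 0.125, either way. A call with a gripper value outside its range is refused whole. The fingers move at their own pace and stop on an object; "newtons" is the grip in N (left out, the last holds). Time passes only in rows, so rows that do not move let the fingers close, or fill a call up. It gives the time, the measured TCP pose, the force, the opening and the grip force at its end, in the units of the state.
- state(): the state, without advancing time (a new reading comes with each control period).
- grab_frame(name): name is "scene" or "top" or "wrist"; returns (picture, depth): 420x560x3 uint8, red, green, blue; 420x560 float32, m along the optical axis (not along the pixel's ray), 0 where there is no reading.
- camera_params(name): a dict with "fx", "fy", "cx", "cy" (pixels), "R" (3x3) and "t" (3): a world point X has camera coordinates R X + t. Camera axes: x right, y down, z forward; pixel columns grow to the right and rows downward; lengths in m; the calibration is good to about 2 mm. A picture is of the moment at which its call begins: read the wrist's pose just before it. camera_params takes no time and is no camera call; for the wrist camera it gives the pose at the moment of the call.
- hand_in(): hands the job in; it is judged then, once.
The state is a dict: "time": time; "joints": joint angles; "joint_vel": joint speeds; "tau": joint torques, N m; "eef_pos": TCP position; "tool_rot": TCP orientation; "contact_force": force on the tool from outside, world axes, zero at the start; "ft_torque": the same for the moment, N m; "opening": finger opening in m; "finger_force": force on a finger pad.
Only numpy, scipy, OpenCV 4.12 (cv2) and the standard library are available. Lean on these libraries where they do the work, as an engineer would, in place of code of your own. Each camera call takes 0.05 s, during which the arm holds its last target. There are 200 camera calls.

TASK

Lift the yellow locking bar straight up out of the two blue U brackets of the cell press, both ends together and kept level, and lay it fully down in the forks of the rack's free bay, the one with the green strip under it, and let go. Then push the press's red plunger all the way down and let it spring back. Leave the spare bar and the other things on the bench where they are, and do not bump the lamp column.

Things in the scene. Friction and masses are not known exactly. Their poses are not given: they have to be found in the camera images.
- lock_bar: yellow locking bar, loose, about 0.15 kg: 20 x 20 mm square, 190 mm long along its y axis, a black end block (x 30, z 26, y 12 mm, reaching 3 mm below the bar's underside) at each end, from 83 to 95 mm out. Origin at the middle of the bar's underside, z up. Either way round is the same. It starts in the press's brackets
- lock_bar_end_a (a point): the +y end of the locking bar, at the height of its underside, 95 mm from its middle
- lock_bar_end_b (a point): the -y end of the locking bar, at the height of its underside, 95 mm from its middle
- cell_press: cell press, fixed: plate 12 mm thick (x -98 to +50, y -95 to +95 mm; origin on the bench under the bar's middle, z up), two blue open U brackets at y = -70 and +70 mm, 14 mm thick, 40 mm wide in x, slot 24 mm wide, slot floor 60 and top 86 mm above the bench. The bar lies along y. Under its middle is the plunger in a black housing, radius 22 mm, top 38 mm above the bench. A cell lies on the front (-x) part
- plunger_top (a point): centre of the top face of the red plunger, a round pad of radius 16 mm, at x = y = 0 of the press; 53 mm above the bench when up, hence 7 mm below the locking bar, which covers it
- plunger (a joint): travel of the plunger: 0 up, 0.012 m fully down; it is pressed straight down against a spring (3 N at first, 8 N at the bottom) and springs back
- bar_rack: parking rack, fixed: dark plate 160 x 170 x 10 mm, origin on the bench under its middle, z up. Two bays, at x = -40 and +40 mm, for bars lying along y. Each has two grey forks at y = -62 and +62 mm, 12 mm thick, 38 mm wide, slot 28 mm wide with flared lips opening to about 43 mm, slot floor 45 mm and lip tops 71 mm above the bench
- bay_marker: green strip 26 x 90 x 3 mm lying on the rack's plate under the free bay, its long side along y. Origin at the middle of its underside, 10 mm above the bench, axes as the rack's; a parked bar's middle lies straight above it with its underside 35 mm above this origin
- spare_bar: the bare-metal spare bar, same shape and axes as the locking bar, loose, lying in the other bay of the rack; leave it
- lamp_column: fixed signal-lamp column, 189 mm high, stem of radius 8 mm, lamps (green, orange, red) of radius 12 mm, foot of radius 20 mm. Origin at the centre of its foot. It stands 80 to 90 mm behind (+x of the press) the locking bar and about 30 mm to one side or the other of the bar's middle: a wide gripper gripping the bar on that side would hit it
- cot_tin: round white tin, 68 mm across, 34 mm high, standing behind the press (not the one in the far left corner) on the other side from the lamp column; leave it. Origin at the centre of its base
- stamp: hand stamp with wooden knob, 25 x 48 x 64 mm, behind the rack; leave it. Origin at the centre of its base
- ipa_bottle: white pump bottle with red collar, 62 mm across, 133 mm high, standing some 0.7 m in front of the robot (a second one in the far left corner is part of the room); leave it. Origin at the centre of its base
- mug: green and white mug, 86 x 121 x 99 mm, at the back; leave it. Origin at the middle of its base
- multimeter: orange multimeter, 142 x 68 x 38 mm, at the back; leave it. Origin at the middle of its underside
- probe_block: white and blue block with a black foam face, 58 x 70 x 41 mm, at the back; leave it. Origin at the middle of its underside

How it is judged:
On the way, in this order (a step that is already met when the one before it is completed fails the run):
1. the locking bar is lifted, level, with both ends clear above the press's brackets (z of each of lock_bar_end_a, lock_bar_end_b in the frame of cell_press above 0.089 m and x of lock_bar_end_a in the frame of cell_press between -0.04 and 0.04 m and x of lock_bar_end_b in the frame of cell_press between -0.04 and 0.04 m and angle between lock_bar's own y axis and vertical between 1.37 and 1.77 rad), for 0.05 s.
2. the locking bar lies seated in both forks of the free bay and is let go (x of lock_bar_end_a in the frame of bay_marker between -0.012 and 0.012 m and z of lock_bar_end_a in the frame of bay_marker between 0.029 and 0.04 m and x of lock_bar_end_b in the frame of bay_marker between -0.012 and 0.012 m and z of lock_bar_end_b in the frame of bay_marker between 0.029 and 0.04 m and y of lock_bar in the frame of bay_marker between -0.018 and 0.018 m and angle between lock_bar's own z axis and vertical below 0.2 rad and contact force between the fingers and lock_bar below 0.1 N and linear speed of lock_bar below 0.02 m/s), for 0.2 s.
3. the red plunger is pushed all the way down (value of joint plunger above 0.0105 m), for 0.1 s.
At the end, for the whole second after the job is handed in: the locking bar rests, released, in both forks of the bay over the green strip (ends within 12 mm of its middle line, 18 mm lengthwise, 6 mm of the slot floors in height); the plunger, pushed to within 1.5 mm of its stop after the parking, is up again; the spare bar is within 15 mm of its start (all of step 2 and value of joint plunger below 0.002 m and distance of spare_bar from where it was at the start of the episode below 0.015 m); the robot touches nothing.
It fails at once if the locking bar tips more than 0.45 rad (26 degrees) from level (angle between lock_bar's own y axis and vertical below 1.12 rad or angle between lock_bar's own y axis and vertical above 2.02 rad).
It fails at once if the lamp column is bumped (more than 5 N) (contact force between anything else and lamp_column above 5 N).
It fails at once if the spare bar is moved more than 15 mm (distance of spare_bar from where it was at the start of the episode above 0.015 m).
It fails at once if one of the other things on the bench is moved more than 25 mm (distance of any of cot_tin, stamp, ipa_bottle, mug, multimeter, probe_block from where it was at the start of the episode above 0.025 m).
It also fails if it takes over 58 s, if anything falls off the work surface, if the arm or the gripper's body presses on something with over 40 N, if the wrist force passes 120 N, or if a joint passes its speed limit or range.

## Working session

There is one attempt and no reset: what is moved stays moved. The work goes in short steps, Python scripts to look and compute and a tool call to move; the robot and the scene stay as the last step left them, time stands still between calls to the robot, and variables do not carry over. Pictures are saved under pics/ and viewed, at most 10 in all, crops included, and the job is handed in when it is done.

Besides the shell and the picture viewer there is one more tool, called after ">>>" as name(argument=value, ...), one argument or row to a line, values as JSON. play_rows: Moves the arm, as the interface text tells. Its arguments: {"type":"object","properties":{"steps":{"type":"array"},"newtons":{"type":"number"}},"required":["steps"]}

```bash
mkdir -p pics; cat > h.py <<'E'
from bench import *
import numpy as np, cv2
def grab(n,f):
    c=camera_params(n); im,d=grab_frame(n)
    np.savez('pics/'+f+'.npz',im=im,d=d,**{k:np.array(v) for k,v in c.items()})
    cv2.imwrite('pics/'+f+'.png',im[:,:,::-1]); return im,d,c
def pts(d,c):
    v,u=np.mgrid[:d.shape[0],:d.shape[1]]
    P=np.stack([(u-c['cx'])/c['fx']*d,(v-c['cy'])/c['fy']*d,d],-1)
    return (P-np.array(c['t']))@np.array(c['R'])
E
python3 - <<'E'
from h import *
s=state();print(s['time'],s['eef_pos'],s['tool_rot'])
for n in('scene','top'):
    im,d,c=grab(n,n+'0'); print(n,-np.array(c['R']).T@np.array(c['t']),c['fx'])
a=cv2.imread('pics/scene0.png');b=cv2.imread('pics/top0.png')
E
```

```text
0.0 [0.19389291 0.64585998 0.22991584] [-3.43807437e-04  1.45406477e-01  9.89371267e-01 -1.15525445e-03]
scene [0.10254778 0.50680843 0.95588314] 544.7691417066175
top [0.47405924 0.01778129 1.15859979] 506.4316859469316
```

View pics/top0.png

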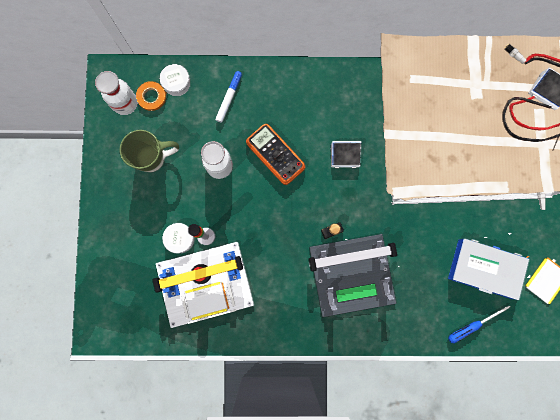

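View pics/scene0.png

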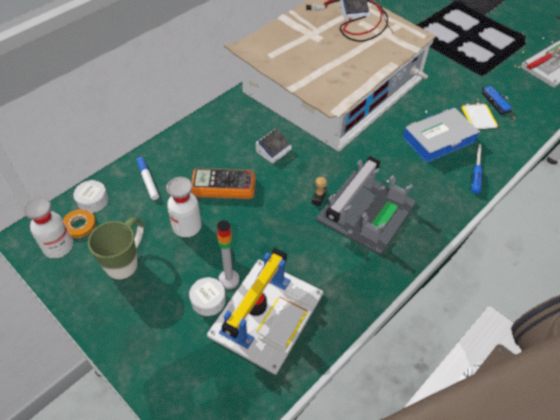

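The top view shows the bar at about (198,273), the green strip at (356,293), the spare bar at (352,256), the lamp at (200,233) and the tin at (178,238). The scene view shows the lamp column at (226,255), behind the right half of the bar. The scene view is seen from the robot's side, so I'll settle the side in numbers.

```bash
python3 - <<'E'
from h import *
def rect(P,name):
    (c,sz,a)=cv2.minAreaRect((P[:,:2]*1000).astype(np.float32))
    b=cv2.boxPoints((c,sz,a)); e=[b[1]-b[0],b[2]-b[1]]; e=max(e,key=np.linalg.norm)
    ang=np.degrees(np.arctan2(e[1],e[0]))
    print(name,len(P),'c',np.round(c,1),'sz',np.round(sz,1),'long dir deg',round(float(ang),1),'z med',np.round(np.median(P[:,2])*1000,1))
for n in('top0','scene0'):
    z=np.load(f'pics/{n}.npz'); c={k:z[k] for k in('fx','fy','cx','cy','R','t')}
    P=pts(z['d'],c); H=cv2.cvtColor(z['im'],cv2.COLOR_RGB2HSV); h,s,v=H[...,0],H[...,1],H[...,2]
    zz=P[...,2]
    k3=np.ones((2,2),np.uint8)
    def sel(m,nm):
        m=cv2.morphologyEx(m.astype(np.uint8),cv2.MORPH_OPEN,k3)
        nn,l,st,_=cv2.connectedComponentsWithStats(m); i=1+np.argmax(st[1:,4]); rect(P[l==i],n+' '+nm)
    sel((h>20)&(h<35)&(s>150)&(abs(zz-.08)<.008),'bar top')
    sel((h>50)&(h<75)&(s>120)&(v>100)&(abs(zz-.013)<.008)&(P[...,0]<.6),'strip')
    spare=(abs(zz-.066)<.006)&(P[...,1]<.0)&(P[...,1]>-.32)&(P[...,0]>.4)&(P[...,0]<.62)
    sel(spare,'spare')
    near=(P[...,0]>.45)&(P[...,0]<.75)&(P[...,1]<.4)&(P[...,1]>.05)
    m=near&(zz>.11)&(zz<.2)
    q=P[m]; q=q[q[:,0]<.62]; print('lamp',len(q),np.round(np.median(q,0),3),np.round(q.min(0),3),np.round(q.max(0),3))
    sel(near&(abs(zz-.034)<.006)&(s<60)&(v>150)&(P[...,0]>.53),'tin')
    m=near&(zz>.075)&(zz<.1)&(v<70)&(P[...,0]<.6)
    q=P[m]; print('dark ends',np.round(q.min(0),3),np.round(q.max(0),3)) if len(q) else 0
E
```

```text
top0 bar top 719 c [469.5 140.7] sz [ 33.3 243.8] long dir deg -80.1 z med 79.4
top0 strip 459 c [433.9 -99.3] sz [242.8  48.4] long dir deg 82.4 z med 12.4
top0 spare 843 c [ 496.3 -125.9] sz [ 30.  290.8] long dir deg -79.8 z med 64.5
lamp 167 [0.55  0.165 0.188] [0.539 0.156 0.133] [0.562 0.178 0.193]
top0 tin 530 c [528.5 133.8] sz [250.6  53.9] long dir deg 77.0 z med 33.1
dark ends [0.451 0.08  0.077] [0.504 0.268 0.088]
scene0 bar top 875 c [326.  326.2] sz [ 89.3 567.6] long dir deg -47.9 z med 77.7
scene0 strip 292 c [279.5 150.7] sz [ 38.2 794.3] long dir deg -66.3 z med 10.5
scene0 spare 608 c [353.9 119.4] sz [ 81.6 920. ] long dir deg -62.1 z med 62.6
lamp 390 [0.544 0.173 0.168] [0.537 0.157 0.11 ] [0.561 0.181 0.19 ]
scene0 tin 601 c [344.5 371.3] sz [ 64.7 550.8] long dir deg -36.0 z med 31.2
dark ends [0.45  0.081 0.076] [0.504 0.267 0.084]
```

```bash
cat > m.py <<'E'
from h import *
def rect(P,name):
    Q=P[:,:2]*1000; m=np.median(Q,0); w,V=np.linalg.eigh(np.cov(Q.T)); e=V[:,1]; e=e*np.sign(e[1])
    p=(Q-m)@np.c_[e,[-e[1],e[0]]]; lo,hi=np.percentile(p,1,0),np.percentile(p,99,0); 
    c=m+np.c_[e,[-e[1],e[0]]]@((lo+hi)/2)
    print(name,len(P),'c',np.round(c,1),'sz',np.round(hi-lo,1),'deg',round(float(np.degrees(np.arctan2(e[1],e[0]))),1),'z',np.round(np.median(P[:,2])*1000,1))
def sel(P,m,nm):
    m=cv2.morphologyEx(m.astype(np.uint8),cv2.MORPH_OPEN,np.ones((2,2),np.uint8))
    nn,l,st,_=cv2.connectedComponentsWithStats(m); i=1+np.argmax(st[1:,4]); rect(P[l==i],nm)
def load(n):
    z=np.load(f'pics/{n}.npz'); c={k:z[k] for k in('fx','fy','cx','cy','R','t')}
    P=pts(z['d'],c); H=cv2.cvtColor(z['im'],cv2.COLOR_RGB2HSV); return P,H[...,0],H[...,1],H[...,2],z['im']
E
python3 - <<'E'
from m import *
for n in('top0','scene0'):
    P,h,s,v,_=load(n); zz=P[...,2]
    sel(P,(h>20)&(h<35)&(s>150)&(abs(zz-.08)<.008),n+' bar')
    sel(P,(h>50)&(h<75)&(s>120)&(v>100)&(abs(zz-.013)<.008)&(P[...,0]<.6),'strip')
    sel(P,(abs(zz-.066)<.006)&(P[...,1]<.0)&(P[...,1]>-.32)&(P[...,0]>.4)&(P[...,0]<.62),'spare')
    sel(P,(abs(zz-.034)<.006)&(s<60)&(v>150)&(P[...,0]>.53)&(P[...,1]>.15)&(P[...,1]<.3),'tin')
    sel(P,(abs(zz-.012)<.006)&(P[...,1]>.05)&(P[...,1]<.3)&(v>150)&(s<80)&(P[...,0]<.53),'plate')
    sel(P,(abs(zz-.01)<.006)&(P[...,1]<-.0)&(P[...,1]>-.3)&(v<110)&(s<70)&(P[...,0]<.58)&(P[...,0]>.3),'rackplate')
E
```

```text
top0 bar 719 c [464.4 171.5] sz [162.8  18.2] deg 105.3 z 79.4
strip 459 c [ 423.8 -174.7] sz [88.3 27.5] deg 97.4 z 12.4
spare 843 c [ 503.7 -166.7] sz [203.   26.2] deg 100.2 z 64.5
tin 631 c [912.3 244.3] sz [60.7 63.3] deg 27.2 z 33.0
plate 1794 c [412.2 157.8] sz [187.2  87.1] deg 106.2 z 12.2
rackplate 1715 c [ 438.1 -170.7] sz [167.5 109. ] deg 105.9 z 9.7
scene0 bar 875 c [461.7 174.8] sz [164.3  53.6] deg 119.5 z 77.7
strip 292 c [ 418.6 -165.6] sz [99.4 34.3] deg 112.3 z 10.5
spare 608 c [ 500.1 -156.6] sz [188.1  44.1] deg 107.6 z 62.6
tin 601 c [543.5 227.7] sz [56.2 61.6] deg 143.3 z 31.2
plate 4322 c [437.5 172.5] sz [186.7 154.1] deg 111.1 z 11.2
rackplate 2481 c [ 458.4 -157.6] sz [167.5 170.1] deg 108.4 z 7.6
```

>>> play_rows(
  steps=[
    [-2.35,-2.27,0,0,0,0,8],
    [-2.35,-2.27,0,0,0,0,7],
    [-2.35,-2.27,0,0,0,0,6],
    [-2.35,-2.27,0,0,0,0,5],
    [-2.35,-2.27,0,0,0,0,5],
    [-2.35,-2.27,0,0,0,0,5],
    [-2.35,-2.27,0,0,0,0,5],
    [-2.35,-2.27,0,0,0,0,5],
  ],
  newtons=60,
)

```text
time: 0.77
eef_pos: [0.3221, 0.4168, 0.2308]
tool_rot: [-0.0, 0.145, 0.989, -0.0]
contact_force: [0.1, 0.2, -1.2]
opening: 0.05
finger_force: 0.0
```

>>> play_rows(
  steps=[
    [-2.35,-2.27,0,0,0,0,5],
    [-2.35,-2.27,0,0,0,0,5],
    [-2.35,-2.27,0,0,0,0,5],
    [-2.35,-2.27,0,0,0,0,5],
    [-2.35,-2.27,0,0,0,0,5],
    [-2.35,-2.27,0,0,0,0,5],
    [-2.35,-2.27,0,0,0,0,5],
    [-2.35,-2.27,0,0,0,0,5],
  ],
)

```text
time: 1.43
eef_pos: [0.4499, 0.1889, 0.231]
tool_rot: [-0.0, 0.145, 0.989, -0.0]
contact_force: [0.9, 0.9, 0.2]
opening: 0.0501
finger_force: 0.0
```

>>> play_rows(
  steps=[
    [0,0,0,0,0,0.12,5],
    [0,0,0,0,0,0.12,5],
    [0,0,0,0,0,0.12,5],
    [0,0,0,0,0,0.12,5],
    [0,0,0,0,0,0.12,5],
    [0,0,0,0,0,0.12,5],
    [0,0,0,0,0,0.12,5],
    [0,0,0,0,0,0.12,5],
  ],
)

```text
time: 2.1
eef_pos: [0.4494, 0.1904, 0.2308]
tool_rot: [-0.0, 0.588, 0.809, -0.0]
contact_force: [-0.1, -0.7, -0.2]
opening: 0.0498
finger_force: 0.0
```

```bash
cat >> m.py <<'E'
from scipy.spatial.transform import Rotation as Ro
def go(tp,ydeg=None):
    s=state(); q=s['tool_rot']; R=Ro.from_quat([q[1],q[2],q[3],q[0]]).as_matrix(); p=np.array(s['eef_pos'])
    cur=np.degrees(np.arctan2(R[1,1],R[0,1]))
    print('t',round(s['time'],2),'pos',np.round(p,4),'ytool deg',round(cur,2),'tilt',np.round(R[:2,2],4),'open',round(s['opening'],4),'F',np.round(s['contact_force'],1))
    if tp is not None: print(' shift cm in tool',np.round(R.T@(np.array(tp)-p)*100,2))
    if ydeg is not None: print(' turn z rad',round(-np.radians((ydeg-cur+180)%360-180),4))
    return p,R
E
python3 - <<'E'
from m import *
p,R=go(None)
im,d,c=grab('wrist','w1')
cp=-np.array(c['R']).T@np.array(c['t']); print('cam in tool',np.round(R.T@(cp-p),3),'cam axis in tool',np.round(R.T@np.array(c['R'])[2],2))
P,h,s,v,_=load('w1'); zz=P[...,2]
sel(P,(h>20)&(h<35)&(s>120)&(abs(zz-.08)<.006),'bar')
sel(P,(abs(zz-.012)<.005)&(v>130)&(s<80),'plate')
sel(P,(h>105)&(h<125)&(s>120)&(abs(zz-.086)<.004),'bracket')
E
```

```text
t 2.1 pos [0.4494 0.1904 0.2308] ytool deg 17.94 tilt [-0.0011 -0.0002] open 0.0498 F [-0.1 -0.7 -0.2]
cam in tool [ 0.083 -0.    -0.143] cam axis in tool [-0.32  0.    0.95]
bar 3397 c [470.5 172.8] sz [164.5  25. ] deg 105.2 z 80.8
plate 9611 c [445.7 168.1] sz [192.5 152.7] deg 109.9 z 12.9
bracket 149 c [461.9 247.6] sz [48.9 13.1] deg 146.0 z 86.7
```

View pics/w1.png

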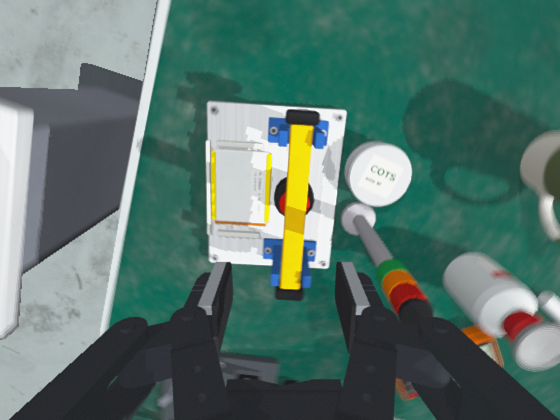

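The wrist view shows the bar from its black end block at (303,117) to the one at (289,294). The lamp foot is at (358,217) on the bar's −y half, and the tin is at (379,175). The fingers are at the bottom of the picture and clear.

```bash
cat >> m.py <<'E'
def ray(c,u,v,z):
    R=np.array(c['R']);o=-R.T@np.array(c['t']); r=R.T@np.array([(u-c['cx'])/c['fx'],(v-c['cy'])/c['fy'],1]); return o+r*(z-o[2])/r[2]
E
python3 - <<'E'
from m import *
z=np.load('pics/w1.npz');P,h,s,v,im=load('w1')
m=(h>20)&(h<35)&(s>120)&(abs(P[...,2]-.08)<.01)
L=[];Rr=[]
for r in range(150,285,3):
    if 175<r<225: continue
    u=np.where(m[r,270:330])[0]+270
    L.append(ray(z,u.min()-.5,r,.08)[:2]);Rr.append(ray(z,u.max()+.5,r,.08)[:2])
def fit(A):
    A=np.array(A); vx,vy,x,y=cv2.fitLine(A.astype(np.float32).copy(),cv2.DIST_HUBER,0,.001,.001).ravel(); 
    if vy<0: vx,vy=-vx,-vy
    return np.degrees(np.arctan2(vy,vx)), x+vx/vy*(.173-y)
print('L',fit(L),'R',fit(Rr),' x at y=.173')
x=cv2.resize(im[95:310,200:420,::-1],None,fx=2.7,fy=2.7,interpolation=cv2.INTER_CUBIC);cv2.imwrite('pics/w1c.png',x)
for n,(u,w) in dict(topblockTop=(303,111),botblockBot=(289,299)).items(): print(n,ray(z,u,w,.083))
E
```

```text
L (np.float32(104.922516), np.float32(0.45647094)) R (np.float32(104.67118), np.float32(0.47653708))  x at y=.173
topblockTop [0.44304707 0.26361131 0.083     ]
botblockBot [0.49032456 0.08223153 0.083     ]
```

View pics/w1c.png

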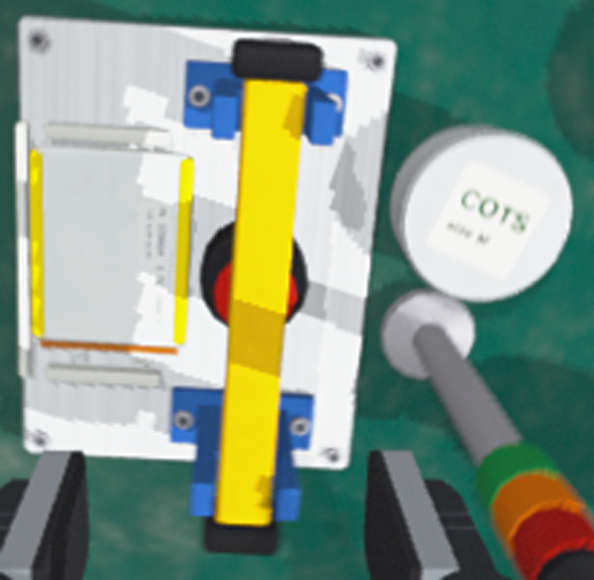

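The enlarged crop shows both bar edges clearly, with the plunger under the bar's middle at (255,290). The lamp foot at (428,335) is on the −y side. The bar's centre is at (0.4667, 0.173) and its axis at 104.8°, so I'll grip 25 mm to the +y side.

```bash
python3 -c "
from m import *
go([.4603,.1971,.090],14.8)"
```

```text
t 2.15 pos [0.4494 0.1904 0.2308] ytool deg 17.72 tilt [-0.0011 -0.0002] open 0.0497 F [-0.4  0.  -0.1]
 shift cm in tool [ 0.31  1.26 14.07]
 turn z rad 0.0509
```

>>> play_rows(
  steps=[
    [0.1,0.3,1.5,0,0,0.0125,5],
    [0.1,0.3,2,0,0,0.0125,5],
    [0.1,0.3,2,0,0,0.0125,5],
    [0,0.3,2,0,0,0.0125,5],
    [0,0.06,2,0,0,0,5],
    [0,0,2,0,0,0,5],
    [0,0,1.5,0,0,0,5],
    [0,0,1,0,0,0,5],
  ],
)

```text
time: 2.82
eef_pos: [0.4595, 0.1967, 0.089]
tool_rot: [-0.001, 0.605, 0.796, -0.001]
contact_force: [-0.2, -0.7, -0.5]
opening: 0.0501
finger_force: 0.0
```

```bash
python3 -c "
from m import *
go([.4603,.1971,.056],14.8)"
```

```text
t 2.82 pos [0.4595 0.1967 0.089 ] ytool deg 15.54 tilt [-0.0036 -0.0007] open 0.0501 F [-0.2 -0.7 -0.5]
 shift cm in tool [0.01 0.1  3.3 ]
 turn z rad 0.0129
```

>>> play_rows(
  steps=[
    [0,0.07,0.8,0,0,0.005,5],
    [0,0,0.8,0,0,0,5],
    [0,0,0.8,0,0,0,5],
    [0,0,0.8,0,0,0,5],
    [0,0,0,0,0,0,5],
    [0,0,0,0,0,0,4],
    [0,0,0,0,0,0,3],
    [0,0,0,0,0,0,2.5],
  ],
)

```text
time: 3.48
eef_pos: [0.4621, 0.1973, 0.06]
tool_rot: [0.0, 0.608, 0.794, 0.001]
contact_force: [-0.4, 0.0, 0.2]
opening: 0.0251
finger_force: 0.0
```

>>> play_rows(
  steps=[
    [0,0,0,0,0,0,2.2],
    [0,0,0,0,0,0,2],
    [0,0,0,0,0,0,1.5],
    [0,0,0,0,0,0,1],
    [0,0,0,0,0,0,1],
    [0,0,0,0,0,0,1],
    [0,0,0,0,0,0,1],
    [0,0,0,0,0,0,1],
  ],
  newtons=60,
)

```text
time: 4.15
eef_pos: [0.4618, 0.1973, 0.06]
tool_rot: [0.0, 0.608, 0.794, 0.0]
contact_force: [-2.3, -0.1, 5.3]
opening: 0.0186
finger_force: 60.5
```

```bash
python3 -c "
from m import *
go([.4603,.1971,.12],14.8)"
```

```text
t 4.15 pos [0.4618 0.1973 0.06  ] ytool deg 15.13 tilt [0.0002 0.    ] open 0.0186 F [-2.3 -0.1  5.3]
 shift cm in tool [ 0.02 -0.15 -6.  ]
 turn z rad 0.0057
```

The grip is high on the bar, so I'll regrip about 8 mm deeper. The finger edges stay outside the plunger's radius there.

>>> play_rows(
  steps=[
    [0,0,0,0,0,0,2.5],
    [0,0,0,0,0,0,3.2],
    [0,-0.1,0.4,0,0,0.005,3.5],
    [0,0,0.4,0,0,0,3.5],
    [0,0,0,0,0,0,3.5],
    [0,0,0,0,0,0,2.5],
    [0,0,0,0,0,0,1.5],
    [0,0,0,0,0,0,1],
  ],
)

```text
time: 4.82
eef_pos: [0.4606, 0.1969, 0.0512]
tool_rot: [-0.0, 0.61, 0.792, -0.0]
contact_force: [0.3, 0.1, -1.6]
opening: 0.0196
finger_force: 59.1
```

>>> play_rows(
  steps=[
    [0,0,0,0,0,0,1],
    [0,0,0,0,0,0,1],
    [0,0,0,0,0,0,1],
    [0,0,0,0,0,0,1],
    [0,0,-0.3,0,0,0,1],
    [0,0,-0.5,0,0,0,1],
    [0,0,-0.5,0,0,0,1],
    [0,0,-0.5,0,0,0,1],
  ],
  newtons=70,
)

```text
time: 5.48
eef_pos: [0.4608, 0.197, 0.0701]
tool_rot: [0.0, 0.61, 0.792, 0.0]
contact_force: [-0.7, -0.6, -1.2]
opening: 0.0185
finger_force: 70.3
```

>>> play_rows(
  steps=[
    [0,0,-0.5,0,0,0,1],
    [0,0,-0.5,0,0,0,1],
    [0,0,-0.5,0,0,0,1],
    [0,0,-0.5,0,0,0,1],
    [0,0,-0.5,0,0,0,1],
    [0,0,-0.3,0,0,0,1],
    [0,0,0,0,0,0,1],
    [0,0,0,0,0,0,1],
  ],
)

```text
time: 6.15
eef_pos: [0.4607, 0.1969, 0.0975]
tool_rot: [0.0, 0.61, 0.792, 0.0]
contact_force: [-0.4, -0.0, -0.9]
opening: 0.0192
finger_force: 70.4
```

```bash
python3 -c "
from m import *
go([.42,.15,.15])
im,d,c=grab('wrist','w2'); P,h,s,v,_=load('w2')
m=(h>20)&(h<35)&(s>120)&(P[...,2]>.06); q=P[m]; y=q[:,1]
for a in np.arange(.09,.27,.02):
  k=q[abs(y-a)<.006]; print(round(a,3),len(k),np.round(np.percentile(k[:,2],90) if len(k) else 0,4))
"
```

```text
t 6.15 pos [0.4607 0.1969 0.0975] ytool deg 14.84 tilt [0.0004 0.0001] open 0.0192 F [-0.4 -0.  -0.9]
 shift cm in tool [-3.5  -5.13 -5.25]
0.09 0 0
0.11 0 0
0.13 0 0
0.15 0 0
0.17 985 0.1279
0.19 1134 0.128
0.21 1365 0.128
0.23 1570 0.128
0.25 1337 0.1281
```

View pics/w2.png

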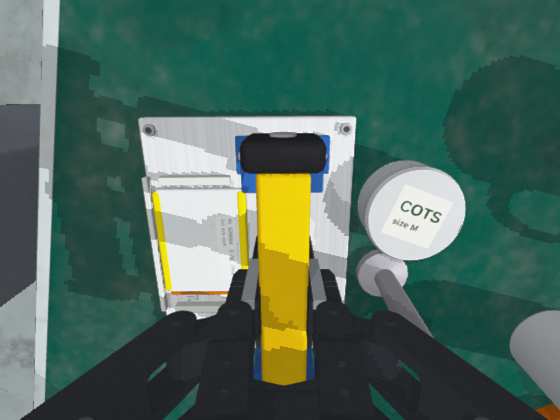

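The wrist view shows the bar lifted level, with its top at z 0.128 along its visible length. The +y end block at (283,153) is clear above the bracket. Next I'll refine the bay pose from the top picture.

```bash
python3 - <<'E'
from m import *
for n in('top0','scene0'):
    z=np.load(f'pics/{n}.npz');P,h,s,v,im=load(n)
    for nm,m,zp in(('strip',(h>50)&(h<75)&(s>120)&(v>90)&(abs(P[...,2]-.013)<.012)&(P[...,0]<.6)&(P[...,1]<-.1)&(P[...,1]>-.25),.013),):
        m=cv2.morphologyEx(m.astype(np.uint8),cv2.MORPH_OPEN,np.ones((3,3),np.uint8))
        k,l,st,_=cv2.connectedComponentsWithStats(m);m=l==1+np.argmax(st[1:,4])
        vv,uu=np.where(m); Q=np.array([ray(z,a,b,zp)[:2] for a,b in zip(uu,vv)],np.float32)*1000
        print(n,nm,len(Q),cv2.minAreaRect(Q.copy()),Q.mean(0))
z=np.load('pics/top0.npz'); im=z['im'][222:325,300:405,::-1]
cv2.imwrite('pics/rk.png',cv2.resize(im,None,fx=5.6,fy=5.6,interpolation=cv2.INTER_CUBIC))
E
```

```text
top0 strip 466 ((426.072998046875, -172.31454467773438), (25.72281265258789, 90.10384368896484), 10.72248649597168) [ 425.97244 -171.96074]
scene0 strip 290 ((426.37310791015625, -178.13482666015625), (26.40924072265625, 73.94664764404297), 10.465051651000977) [ 427.70767 -180.43347]
```

View pics/rk.png

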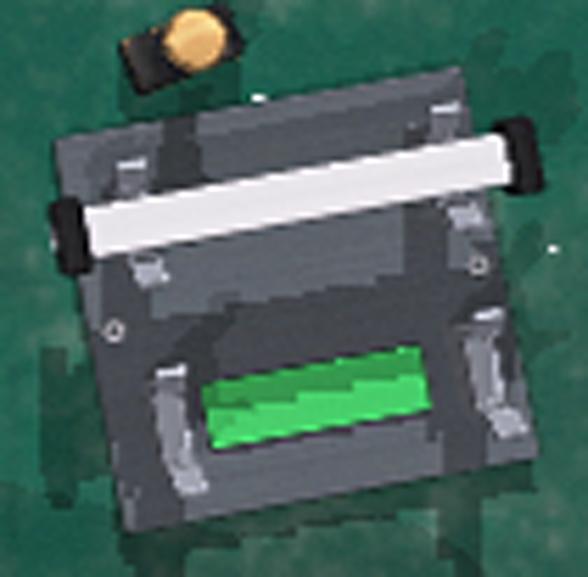

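The crop shows the green strip at (318,397) with four clear fork parts beside it. The fitted strip measures 25.7 x 90.1 mm, which matches the size given, with its centre at (0.426, −0.172) and axis at 100.6°.

>>> play_rows(
  steps=[
    [0,0,-0.5,0,0,0,1],
    [0.15,-0.4,-0.5,0,0,0,1],
    [0.15,-0.6,-0.5,0,0,0,1],
    [0.2,-0.7,-0.5,0,0,0,1],
    [0.2,-0.8,-0.4,0,0,0,1],
    [0.15,-0.8,-0.3,0,0,0,1],
    [0.15,-0.5,0,0,0,0,1],
    [-0.5,-0.13,0,0,0,0,1],
  ],
)

```text
time: 6.87
eef_pos: [0.4199, 0.1921, 0.1244]
tool_rot: [-0.0, 0.609, 0.793, 0.0]
contact_force: [0.3, -0.8, -2.3]
opening: 0.0194
finger_force: 70.4
```

>>> play_rows(
  steps=[
    [-1.2,-0.3,0,0,0,0,1],
    [-2,-0.5,0,0,0,0,1],
    [-2.4,-0.64,0,0,0,0,1],
    [-2.4,-0.64,0,0,0,0,1],
    [-2.4,-0.64,0,0,0,0,1],
    [-2.4,-0.64,0,0,0,0,1],
    [-2.4,-0.64,0,0,0,0,1],
    [-2.4,-0.64,0,0,0,0,1],
  ],
)

```text
time: 7.53
eef_pos: [0.4211, 0.0083, 0.1242]
tool_rot: [0.0, 0.61, 0.793, -0.0]
contact_force: [-0.3, -0.9, -0.8]
opening: 0.019
finger_force: 70.4
```

>>> play_rows(
  steps=[
    [-2.4,-0.64,0,0,0,0,1],
    [-2.4,-0.64,0,0,0,0,1],
    [-2.4,-0.64,0,0,0,0,1],
    [-2.4,-0.64,0,0,0,0,1],
    [-2,-0.5,0,0,0,0,1],
    [-1.7,-0.4,0,0,0,0.024,1],
    [-1,-0.3,0,0,0,0.025,1],
    [-0.5,-0.1,0,0,0,0.025,1],
  ],
)

```text
time: 8.2
eef_pos: [0.4214, -0.1446, 0.1242]
tool_rot: [-0.0, 0.64, 0.768, -0.0]
contact_force: [-0.1, 0.3, -1.5]
opening: 0.0186
finger_force: 70.5
```

>>> play_rows(
  steps=[
    [0,0,0,0,0,0,1],
    [0,0,0,0,0,0,1],
    [0,0,0,0,0,0,1],
    [0,0,0,0,0,0,1],
    [0,0,0,0,0,0,1],
    [0,0,0,0,0,0,1],
    [0,0,0,0,0,0,1],
    [0,0,0,0,0,0,1],
  ],
)

```text
time: 8.87
eef_pos: [0.4217, -0.143, 0.1244]
tool_rot: [0.0, 0.639, 0.77, -0.0]
contact_force: [-1.0, 0.1, -1.1]
opening: 0.0193
finger_force: 70.5
```

```bash
python3 -c "
from m import *
go([.4215,-.1478,.075],10.6)"
```

```text
t 8.87 pos [ 0.4217 -0.143   0.1244] ytool deg 10.63 tilt [ 0. -0.] open 0.0193 F [-1.   0.1 -1.1]
 shift cm in tool [-0.47 -0.11  4.94]
 turn z rad 0.0005
```

>>> play_rows(
  steps=[
    [-0.1,-0.03,0.5,0,0,0,1],
    [-0.2,-0.04,0.7,0,0,0,1],
    [-0.17,-0.04,0.8,0,0,0,1],
    [0,0,0.8,0,0,0,1],
    [0,0,0.8,0,0,0,1],
    [0,0,0.7,0,0,0,1],
    [0,0,0.5,0,0,0,1],
    [0,0,0,0,0,0,1],
  ],
)

```text
time: 9.53
eef_pos: [0.4205, -0.1474, 0.0747]
tool_rot: [-0.002, 0.639, 0.769, -0.0]
contact_force: [0.2, 1.1, -1.1]
opening: 0.0189
finger_force: 70.5
```

```bash
python3 - <<'E'
from m import *
go([.4215,-.1478,.0362],10.6)
grab('wrist','w3');grab('top','t3')
for n in('w3','t3'):
    z=np.load(f'pics/{n}.npz');P,h,s,v,im=load(n)
    m=(h>20)&(h<35)&(s>130)&(P[...,2]>.09)&(P[...,1]<0)&(P[...,1]>-.3)
    vv,uu=np.where(m); Q=np.array([ray(z,a,b,.104)[:2] for a,b in zip(uu,vv)],np.float32)*1000
    print(n,len(Q),'z',np.median(P[m][:,2]),cv2.minAreaRect(Q.copy()))
a=cv2.imread('pics/w3.png');b=cv2.imread('pics/t3.png')[200:340,290:420]
b=cv2.resize(b,None,fx=3,fy=3,interpolation=cv2.INTER_CUBIC)
a=a[:,100:480]
o=np.zeros((420,a.shape[1]+390,3),np.uint8);o[:,:a.shape[1]]=a;o[:,a.shape[1]:]=b;cv2.imwrite('pics/c3.png',o)
E
```

```text
t 9.53 pos [ 0.4205 -0.1474  0.0747] ytool deg 10.6 tilt [-0.0027  0.0018] open 0.0189 F [ 0.2  1.1 -1.1]
 shift cm in tool [-0.06  0.1   3.85]
 turn z rad -0.0001
w3 10422 z 0.10444877778880575 ((418.9309387207031, -138.79409790039062), (19.865392684936523, 97.42342376708984), 10.846732139587402)
t3 197 z 0.10373182317641018 ((426.1922607421875, -171.428955078125), (20.8856201171875, 166.70654296875), 10.75118637084961)
```

View pics/c3.png

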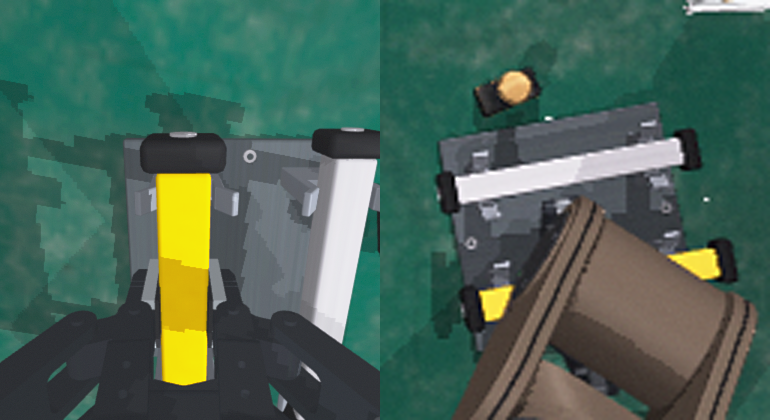

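The wrist view (left) shows the bar's end block at (183,153), centred over the fork lips at (152,200) and (234,202). The top view (right) puts the bar at (426.2, −171.4) mm against the strip's (426.1, −172.3) mm. It's aligned, so I'll lower it.

>>> play_rows(
  steps=[
    [0,0,0.4,0,0,0,1],
    [0,0,0.5,0,0,0,1],
    [0,0,0.5,0,0,0,1],
    [0,0,0.5,0,0,0,1],
    [0,0,0.5,0,0,0,1],
    [0,0,0.4,0,0,0,1],
    [0,0,0.4,0,0,0,1],
    [0,0,0,0,0,0,1],
  ],
)

```text
time: 10.3
eef_pos: [0.4208, -0.1477, 0.0433]
tool_rot: [-0.001, 0.639, 0.769, -0.0]
contact_force: [-0.2, 0.4, -1.6]
opening: 0.019
finger_force: 70.5
```

>>> play_rows(
  steps=[
    [0,0,0.2,0,0,0,1],
    [0,0,0.2,0,0,0,1],
    [0,0,0.1,0,0,0,1],
    [0,0,0,0,0,0,1],
    [0,0,0,0,0,0,1],
    [0,0,0,0,0,0,1],
    [0,0,0,0,0,0,1],
    [0,0,0,0,0,0,1],
  ],
)

```text
time: 10.97
eef_pos: [0.4215, -0.1481, 0.0395]
tool_rot: [0.0, 0.639, 0.769, 0.0]
contact_force: [-0.5, 0.2, -1.7]
opening: 0.0187
finger_force: 70.5
```

```bash
python3 - <<'E'
from m import *
go([.4215,-.1478,.0362],10.6)
grab('wrist','w4')
P,h,s,v,im=load('w4')
m=(h>20)&(h<35)&(s>130)&(P[...,2]>.04)
print(np.percentile(P[m][:,2],[20,50,80]))
E
```

```text
t 10.97 pos [ 0.4215 -0.1481  0.0395] ytool deg 10.6 tilt [ 0.0003 -0.0002] open 0.0187 F [-0.5  0.2 -1.7]
 shift cm in tool [0.03 0.   0.33]
 turn z rad -0.0
[0.06870083 0.06921366 0.06970732]
```

Top of the bar is at z 0.069 and should be at 0.065, so I need about 3–4 mm more before releasing.

>>> play_rows(
  steps=[
    [0,0,0.1,0,0,0,1],
    [0,0,0.1,0,0,0,1],
    [0,0,0.1,0,0,0,1],
    [0,0,0.05,0,0,0,1],
    [0,0,0,0,0,0,1],
    [0,0,0,0,0,0,1],
    [0,0,0,0,0,0,1],
    [0,0,0,0,0,0,1],
  ],
)

```text
time: 11.68
eef_pos: [0.4214, -0.1481, 0.036]
tool_rot: [-0.0, 0.639, 0.769, -0.0]
contact_force: [-1.2, 1.6, 4.3]
opening: 0.0187
finger_force: 71.2
```

>>> play_rows(
  steps=[
    [0,0,0,0,0,0,1.9],
    [0,0,0,0,0,0,2.1],
    [0,0,0,0,0,0,2.4],
    [0,0,0,0,0,0,3],
    [0,0,0,0,0,0,4],
    [0,0,0,0,0,0,4.5],
    [0,0,0,0,0,0,4.5],
    [0,0,0,0,0,0,4.5],
  ],
)

```text
time: 12.35
eef_pos: [0.4215, -0.1481, 0.0358]
tool_rot: [0.0, 0.639, 0.769, 0.0]
contact_force: [-0.4, -0.2, 0.0]
opening: 0.0453
finger_force: 0.0
```

>>> play_rows(
  steps=[
    [0,0,-0.5,0,0,0,4.5],
    [0,0,-1,0,0,0,4.5],
    [0,0,-1,0,0,0,4.5],
    [0,0,-1.5,0,0,0,4.5],
    [0,0,-2,0,0,0,4.5],
    [0,0,-2,0,0,0,4.5],
    [0,0,-2,0,0,0,4.5],
    [0,0,-1,0,0,0,4.5],
  ],
)

```text
time: 13.02
eef_pos: [0.423, -0.149, 0.1499]
tool_rot: [0.003, 0.639, 0.769, 0.0]
contact_force: [0.8, 1.0, 0.4]
opening: 0.045
finger_force: 0.0
```

```bash
python3 - <<'E'
from m import *
grab('wrist','w5');grab('top','t5')
for n in('w5','t5'):
    z=np.load(f'pics/{n}.npz');P,h,s,v,im=load(n)
    m=(h>20)&(h<35)&(s>130)&(P[...,2]>.04)&(P[...,1]<0)&(P[...,1]>-.3)
    vv,uu=np.where(m); Q=np.array([ray(z,a,b,.065)[:2] for a,b in zip(uu,vv)],np.float32)*1000
    q=P[m]; print(n,len(Q),cv2.minAreaRect(Q.copy()),'z -y end',np.median(q[q[:,1]<-.2][:,2]),'z +y end',np.median(q[q[:,1]>-.13][:,2]))
go([.47,.173,.14],14.8)
E
```

```text
w5 5312 ((426.4811096191406, -173.34487915039062), (20.333532333374023, 166.73193359375), 10.769087791442871) z -y end 0.06573029641957473 z +y end 0.06583114903897534
t5 205 ((426.7523498535156, -171.50439453125), (20.831832885742188, 165.32968139648438), 10.911568641662598) z -y end 0.0634741910368806 z +y end 0.06432356364712051
t 13.12 pos [ 0.4231 -0.149   0.1489] ytool deg 10.61 tilt [ 0.0055 -0.0035] open 0.045 F [-0.2  0.7  0.2]
 shift cm in tool [30.79 10.54  0.81]
 turn z rad -0.0732
```

View pics/w5.png

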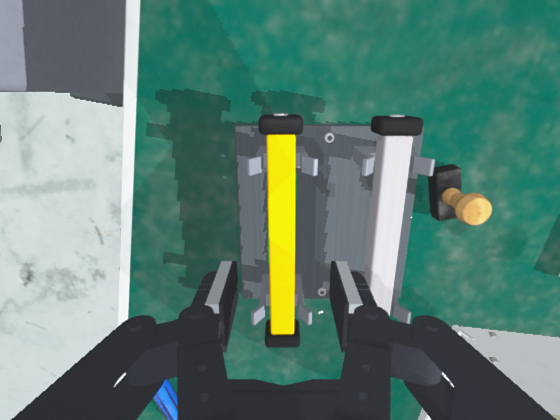

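The wrist view shows the yellow bar seated in both forks, from (281,124) to (283,337). The fingers are clear and the spare bar hasn't moved. Both ends read z ≈ 0.0658, so it is parked and I'll go to the plunger.

>>> play_rows(
  steps=[
    [0.5,0.1,-0.4,0,0,0,4],
    [1,0.2,-0.4,0,0,0,3],
    [1.8,0.4,-0.4,0,0,0,2],
    [2.3,0.5,-0.4,0,0,0,1],
    [2.5,0.52,-0.4,0,0,0,0],
    [2.5,0.52,0,0,0,0,0],
    [2.5,0.52,0,0,0,0,0],
    [2.5,0.52,0,0,0,0,0],
  ],
  newtons=40,
)

```text
time: 13.78
eef_pos: [0.4238, 0.0134, 0.1647]
tool_rot: [-0.001, 0.639, 0.769, -0.0]
contact_force: [-0.8, -0.8, 0.4]
opening: 0.0001
finger_force: 0.0
```

>>> play_rows(
  steps=[
    [2.5,0.52,0,0,0,0,0],
    [2.5,0.52,0,0,0,0,0],
    [2.5,0.52,0,0,0,0,0],
    [2.5,0.52,0,0,0,0,0],
    [2.3,0.52,0,0,0,-0.02,0],
    [1.9,0.4,0,0,0,-0.02,0],
    [1.2,0.2,0,0,0,-0.02,0],
    [0.5,0.1,0,0,0,-0.013,0],
  ],
)

```text
time: 14.45
eef_pos: [0.4254, 0.1756, 0.1646]
tool_rot: [-0.001, 0.609, 0.793, -0.001]
contact_force: [-0.9, -0.9, -0.1]
opening: 0.0003
finger_force: 0.0
```

```bash
python3 - <<'E'
from m import *
go([.4667,.173,.1],14.8)
for n in('wrist','top'):
    grab(n,n[0]+'6');z=np.load(f'pics/{n[0]}6.npz');P,h,s,v,im=load(n[0]+'6')
    m=((h<8)|(h>172))&(s>150)&(v>70)&(P[...,2]>.04)&(P[...,2]<.065)&(P[...,1]>.1)&(P[...,1]<.22)&(P[...,0]<.52)
    vv,uu=np.where(m)
    if len(uu)>5:
        Q=np.array([ray(z,a,b,.053)[:2] for a,b in zip(uu,vv)],np.float32)*1000
        print(n,len(Q),cv2.minEnclosingCircle(Q.copy()),cv2.minAreaRect(Q.copy()),np.median(P[m][:,2]))
E
```

```text
t 14.45 pos [0.4254 0.1756 0.1646] ytool deg 14.98 tilt [-0.003  0.   ] open 0.0003 F [-0.9 -0.9 -0.1]
 shift cm in tool [-1.32  3.94  6.44]
 turn z rad 0.0032
wrist 1040 ((465.7864074707031, 174.46609497070312), 15.962928771972656) ((465.9261779785156, 174.5538330078125), (30.94577407836914, 30.090347290039062), 15.061800003051758) 0.053784791374390725
top 103 ((466.57269287109375, 173.9774169921875), 15.460375785827637) ((469.4048156738281, 169.4921417236328), (30.74394416809082, 19.016033172607422), 32.26960754394531) 0.05287962341636896
```

View pics/w6.png

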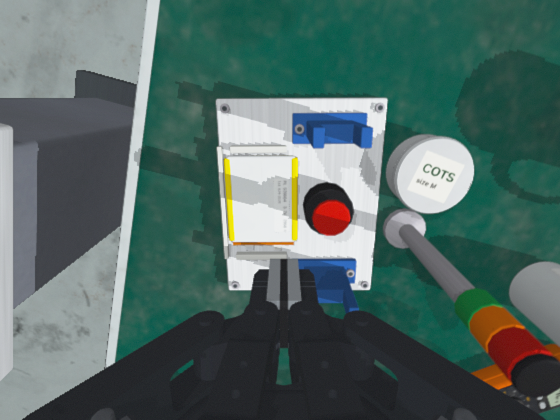

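The wrist view shows the uncovered red plunger at (331,217). Both cameras put it at about (0.466, 0.174), z 0.053, radius 16 mm, as expected. The lamp stays about 80 mm to the side.

>>> play_rows(
  steps=[
    [-0.1,0.5,0.5,0,0,0,0],
    [-0.2,0.7,0.7,0,0,0,0],
    [-0.2,0.7,1,0,0,0,0],
    [-0.2,0.7,1.2,0,0,0,0],
    [-0.2,0.7,1.4,0,0,0,0],
    [0,0.4,1.4,0,0,0,0],
    [0,0,1.3,0,0,0,0],
    [0,0,0.8,0,0,0,0],
  ],
)

```text
time: 15.22
eef_pos: [0.4646, 0.1732, 0.0808]
tool_rot: [-0.001, 0.611, 0.792, -0.001]
contact_force: [-0.8, -0.2, -0.7]
opening: 0.0001
finger_force: 0.0
```

```bash
python3 -c "
from m import *
go([.465,.1755,.041],14.8)"
```

```text
t 15.22 pos [0.4646 0.1732 0.0808] ytool deg 14.66 tilt [-0.0028 -0.0006] open 0.0001 F [-0.8 -0.2 -0.7]
 shift cm in tool [0.21 0.11 3.98]
 turn z rad -0.0024
```

>>> play_rows(
  steps=[
    [0.1,0.05,0.7,0,0,0,0],
    [0,0,0.7,0,0,0,0],
    [0,0,0.7,0,0,0,0],
    [0,0,0.5,0,0,0,0],
    [0,0,0.4,0,0,0,0],
    [0,0,0.4,0,0,0,0],
    [0,0,0.2,0,0,0,0],
    [0,0,0,0,0,0,0],
  ],
)

```text
time: 15.88
eef_pos: [0.4653, 0.1754, 0.0471]
tool_rot: [-0.0, 0.61, 0.792, -0.0]
contact_force: [-2.7, -1.2, 5.6]
opening: 0.0003
finger_force: 2.6
```

>>> play_rows(
  steps=[
    [0,0,0.15,0,0,0,0],
    [0,0,0.1,0,0,0,0],
    [0,0,0,0,0,0,0],
    [0,0,0,0,0,0,0],
    [0,0,0,0,0,0,0],
    [0,0,0,0,0,0,0],
    [0,0,0,0,0,0,0],
    [0,0,0,0,0,0,0],
  ],
)

```text
time: 16.55
eef_pos: [0.4653, 0.1754, 0.0451]
tool_rot: [-0.0, 0.61, 0.792, -0.0]
contact_force: [-2.8, -1.1, 6.6]
opening: -0.0001
finger_force: 3.0
```

>>> play_rows(
  steps=[
    [0,0,0.1,0,0,0,0],
    [0,0,0.1,0,0,0,0],
    [0,0,0.1,0,0,0,0],
    [0,0,0.1,0,0,0,0],
    [0,0,0,0,0,0,0],
    [0,0,0,0,0,0,0],
    [0,0,0,0,0,0,0],
    [0,0,0,0,0,0,0],
  ],
)

```text
time: 17.22
eef_pos: [0.4653, 0.1755, 0.0414]
tool_rot: [-0.0, 0.61, 0.792, -0.0]
contact_force: [-4.1, -1.2, 7.7]
opening: 0.0
finger_force: 3.8
```

>>> play_rows(
  steps=[
    [0,0,0.05,0,0,0,0],
    [0,0,0.05,0,0,0,0],
    [0,0,0.05,0,0,0,0],
    [0,0,0,0,0,0,0],
    [0,0,0,0,0,0,0],
    [0,0,0,0,0,0,0],
    [0,0,0,0,0,0,0],
    [0,0,0,0,0,0,0],
  ],
)

```text
time: 17.88
eef_pos: [0.4654, 0.1755, 0.041]
tool_rot: [-0.0, 0.61, 0.792, -0.001]
contact_force: [-6.1, -2.8, 14.4]
opening: 0.0002
finger_force: 7.2
```

The force has gone above the spring's 8 N, so the plunger is on its stop and has been held there. Now I'll retreat.

>>> play_rows(
  steps=[
    [0,0,-0.4,0,0,0,0],
    [0,0,-0.6,0,0,0,0],
    [0,0,-0.8,0,0,0,0],
    [0,0,-1.2,0,0,0,0],
    [0,0,-2,0,0,0,0],
    [0,0,-2,0,0,0,0],
    [0,-0.8,-2,0,0,0,0],
    [0,-1.5,-2,0,0,0,0],
  ],
)

```text
time: 18.55
eef_pos: [0.4441, 0.1698, 0.1503]
tool_rot: [0.001, 0.61, 0.792, 0.001]
contact_force: [0.3, 0.8, 0.7]
opening: 0.0001
finger_force: 0.0
```

>>> play_rows(
  steps=[
    [0,-1,-1,0,0,0,0],
    [0,-0.5,-0.5,0,0,0,0],
    [0,0,0,0,0,0,0],
    [0,0,0,0,0,0,0],
    [0,0,0,0,0,0,0],
    [0,0,0,0,0,0,0],
    [0,0,0,0,0,0,0],
    [0,0,0,0,0,0,0],
  ],
)

```text
time: 19.22
eef_pos: [0.4285, 0.1658, 0.1631]
tool_rot: [-0.0, 0.61, 0.792, -0.0]
contact_force: [0.1, -0.9, 0.4]
opening: -0.0
finger_force: 0.0
```

```bash
python3 - <<'E'
from m import *
go(None)
grab('wrist','w7');grab('top','t7')
P,h,s,v,im=load('w7')
m=((h<8)|(h>172))&(s>150)&(v>70)&(P[...,2]>.03)&(P[...,2]<.065)&(P[...,1]>.15)&(P[...,1]<.2)&(P[...,0]<.49)
print('plunger z',np.median(P[m][:,2]),m.sum())
z=np.load('pics/t7.npz');P,h,s,v,im=load('t7')
m=(h>20)&(h<35)&(s>130)&(P[...,2]>.05)&(P[...,1]<-.05)&(P[...,1]>-.3)&(P[...,0]<.5)
vv,uu=np.where(m); Q=np.array([ray(z,a,b,.065)[:2] for a,b in zip(uu,vv)],np.float32)*1000
print(cv2.minAreaRect(Q.copy()),np.median(P[m][:,2]))
E
```

```text
t 19.22 pos [0.4285 0.1658 0.1631] ytool deg 14.78 tilt [-0.0013 -0.0002] open -0.0 F [ 0.1 -0.9  0.4]
plunger z 0.05379542198867219 1122
((426.6916809082031, -171.66845703125), (20.617839813232422, 166.5665740966797), 10.928202629089355) 0.06444911506237626
```

The plunger is up again, the bar is seated, and the arm is clear.

```bash
python3 -c "
from bench import *
print(hand_in())"
```

```text
the job is handed in; nothing more can be done
None
```

I handed the job in at about 19 s. The locking bar lies released in both forks over the green strip. The plunger was pushed to its stop and has sprung back, and the arm is clear. Hand-in returned no verdict, so this rests on my last camera readings.

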